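Take the red-capped vial out of the covered heating block to cool

ROBOT

A 7-joint arm with a two-finger parallel gripper is mounted at the origin on the work surface; the furniture and walls round the work are solid. World frame = base frame: x ahead of the robot, y to its left, z up, the work surface at z = 0. Lengths are in m, angles in rad, forces in N, time in s.
With the tool pointing down it reaches from about 0.4 to 0.85 m from the base axis. Payload 10.4 kg.
Tool frame: the origin (TCP) lies midway between the tips of the shut fingers; the grasp point (between the pads) lies 19 mm behind it; z points along the fingers, y is the line along which they close (so a half turn about z gives the same grasp; the last joint's range is limited). The gripper opens to 85 mm and grips with 20 to 120 N. Pads are 22 mm wide; open, the fingers measure 114 mm over their backs; the gripper's body (76 mm by 85 mm) begins 54 mm behind the grasp point. The pads swing forward as they close: fully open they stand 13 mm farther back than shut.
Start: joints at [1.14, 0.332, -0.065, 1.46, 0.022, 1.35, -0.088], TCP at [0.248, -0.574, 0.231] pointing down, gripper open.
Joint ranges: [-2.6, 2.6], [-0.5, 2.12], [-1.47, 1.34], [0.16, 2.42], [-1.27, 4.41], [0.06, 2.06], [-2.6, 2.6]. Speed limits (rad/s): [2.22, 2.22, 2.79, 2.79, 3.14, 3.14, 3.14].

INTERFACE

Orientations are given as a unit quaternion [x, y, z, w].
In Python, from workcell import get_obs, camera, camera_params, hand_in gives the robot as it stands.
- The arm moves only by the tool carry_out, never from a script. Its argument "commands" is a list that holds one entry, the list of rows, each a list of 6 numbers: the shift along the tool's x, y, z in units of 40 mm (1.0 is 40 mm), then the turn, a rotation vector about the tool's x, y, z in units of 6 degrees (1.0 is 6 degrees). In form: [[[x, y, z, ax, ay, az], ...]]. A call has 1 to 20 rows; each row shifts and turns the commanded pose from where the row before left it, along the tool's axes as they then stand; what a row does not reach is not made up. A row lasts 1/12 s, in which the tool goes at most 41.7 mm and 7.16 degrees, less where a joint would pass 70% of its speed; a pose out of reach is approached as far as the arm can. A call is refused whole if a number of a shift passes 1 or a number of a turn 1, either way. A call with a gripper value outside its range is refused whole. "hand" is the closure, from -1 (fully open) to 1 (shut), set as the call begins (left out, the last holds). The fingers move at their own pace and stop on an object; "force" is the grip in N (left out, the last holds). Time passes only in rows, so rows that do not move let the fingers close. It gives the time, the measured TCP pose, the force, the opening and the grip force at its end, in the units of the state.
- get_obs(): the state, without advancing time (a new reading comes with each control period).
- camera(name): name is "side" or "top"; returns the picture (384x512x3 uint8, red, green, blue); there is no depth.
- camera_params(name): a dict with "mtx" (3x3 intrinsics, pixels), "R" (3x3) and "t" (3): a world point X has camera coordinates R X + t. Camera axes: x right, y down, z forward; pixel columns grow to the right and rows downward; lengths in m; the calibration is good to about 2 mm. A picture is of the moment at which its call begins. camera_params takes no time and is no camera call.
- hand_in(): hands the job in; it is judged then, once.
The state is a dict: "clock": time; "joint_pos": joint angles; "joint_velocities": joint speeds; "tau": joint torques, N m; "position": TCP position; "ee_rot": TCP orientation; "ft_force": force on the tool from outside, world axes, zero at the start; "torque": the same for the moment, N m; "grip_width": opening from 0.0 (shut) to 1.0 (fully open); "grasp_force": force on a finger pad.
Only numpy, scipy, OpenCV 4.12 (cv2) and the standard library are available. Lean on these libraries where they do the work, as an engineer would, in place of code of your own. Each camera call takes 0.05 s, during which the arm holds its last target. There are 200 camera calls.

TASK

The red-capped vial in the dry-block heater is done: lift the cover off the heater and set it aside, draw the red-capped vial straight up out of its well, and stand it upright on the aluminium cooling plate, setting it down gently (no dropping) beside the white-capped vial. Then lower the cover back onto the heater, fully seated in its opening, so that the blue- and green-capped vials stay warm in their wells. Keep the red vial upright throughout, and leave the white-capped vial, the small beaker, the bottle and the carton where they are.

Things in the scene. Friction and masses are not known exactly. Their poses are not given: they have to be found in the camera images.
- heater: white dry-block heater, fixed. Origin: centre of the footprint at worktop height; z up, y along the row of wells, -x to its grey control nose. Housing 104 (x) by 150 (y) mm, rim 140 mm high, walls 10 mm, opening 84 (x) by 130 (y) mm; the nose, 66 mm high, reaches to x = -66 mm. The block's top lies sunk at z = 90 mm; wells 26 mm wide, 70 mm deep (floor z = 20 mm), at x = 0, y = -42, 0, +42 mm
- well_row (a point): mouth of the middle well, 90 mm above the heater's origin. Which vial stands in which well varies. A vial's top is 40 mm above this, 10 mm below the rim; beside each cap are 28 mm to the wall in +x and -x, 15 mm to the next cap in y: fingers enter only straight down, partly open (40 to 60 mm), closing along the heater's x; keep their tips over the block
- cover: grey loose cover, 0.22 kg, on the heater at the start. Origin: centre of its underside, z up; seated it is 134 mm above the worktop, x and y along the heater's (either way round). Skirt 76 (x) by 122 (y) mm, z 0 to 6 mm (narrower below), enters the opening with 4 mm play a side; plate 104 by 150 mm, z 6 to 14 mm, rests on the rim. Aside it stands flat on its skirt
- cover_handle (a point): centre of the cover's black bar handle, 64 mm above the cover's origin: bar along the cover's y, 14 mm wide (x), 84 mm long, z 55 to 73 mm over the underside, on two posts at y = +-32 mm; 41 mm of air between bar and cover plate. Grasp it from above across the cover's x
- cooling_plate: cooling plate, bare aluminium, 120 by 120 mm, fixed, flat top 18 mm above the worktop; origin at its centre at worktop height, x and y along its sides, z up. The white-capped vial already stands on it, anywhere within 28 mm of its centre in x and in y
- vial_red: tall amber glass vial with red ribbed screw cap, about 0.05 kg, flat bottom, 110 mm tall; body 24 mm in diameter, cap 27 mm over the top 22 mm (z 88 to 110 mm); origin at the centre of its underside, z up. It starts deep in one of the wells with 1 mm of play round it; raise it 70 mm to leave the block, 120 mm to clear the heater's rim
- vial_blue: same make of vial as vial_red with a blue cap; origin at the centre of its underside, z up; stays in its well
- vial_green: same make of vial as vial_red with a green cap; origin at the centre of its underside, z up; stays in its well
- vial_white: same make of vial as vial_red with a white cap; origin at the centre of its underside, z up; stands on the cooling plate and stays there
- beaker: bystander: small clear glass beaker, loose, 56 mm in diameter, 68 mm high; origin at the centre of its underside. (Fixed lab clutter that is not listed stands only beyond x = 0.66 m, left of y = 0.1 m and beyond x = 0.56 m where y is below -0.45 m; the rest of the worktop is free)
- bottle: bystander: clear glass bottle with blue screw cap, loose, 56 mm in diameter, 131 mm high; origin at the centre of its underside
- carton: bystander: blue cardboard carton, loose, 56 (its x) by 108 (its y) by 60 mm high; origin at the centre of its underside. (Mind also the grey pillar, fixed, worktop to ceiling, that fills x = 0.265 to 0.375 m, y = 0.02 to 0.11 m: no link of the arm may sweep through it. All the work lies to its right.)
There are look-alikes about, which are no part of the job. Of the things that look like the cooling_plate, the largest one is meant.

How it is judged:
On the way, in this order (a step that is already met when the one before it is completed fails the run):
1. the cover is off the heater, at least 90 mm aside, the vial still in its well (horizontal distance between cover and heater above 0.09 m and z of vial_red in the frame of heater below 0.03 m), for 0.1 s.
2. the red-capped vial has been drawn straight up: held by the fingers over the heater, clear of its wells (z of vial_red in the frame of heater above 0.092 m and x of vial_red in the frame of heater between -0.045 and 0.045 m and y of vial_red in the frame of heater between -0.09 and 0.09 m and angle between vial_red's own z axis and vertical below 0.3 rad and contact force between the fingers and vial_red above 0.3 N), for 0.04 s.
3. the red-capped vial is set down on the cooling plate by the fingers (in them until within 8 mm of the plate), not dropped (x of vial_red in the frame of cooling_plate between -0.05 and 0.05 m and y of vial_red in the frame of cooling_plate between -0.05 and 0.05 m and z of vial_red in the frame of cooling_plate between 0.014 and 0.026 m and contact force between the fingers and vial_red above 0.3 N), for 0.04 s.
4. the cover is lowered onto the heater by the fingers (in them until within 15 mm of seated), not dropped (horizontal distance between cover and heater below 0.02 m and z of cover in the frame of heater below 0.149 m and contact force between the fingers and cover above 0.3 N), for 0.04 s.
At the end, for the whole second after the job is handed in: Red vial upright (0.08 rad), still, within 50 mm of the cooling plate's centre along each side; white vial upright on the plate too; cover level and seated on the heater (4 mm in height, 8 mm sideways, 0.09 rad), at rest; blue and green vials fully down in their wells; nothing held (x of vial_red in the frame of cooling_plate between -0.05 and 0.05 m and y of vial_red in the frame of cooling_plate between -0.05 and 0.05 m and z of vial_red in the frame of cooling_plate between 0.014 and 0.022 m and angle between each of vial_red, vial_white's own z axis and vertical below 0.08 rad and linear speed of each of vial_red, cover below 0.02 m/s and x of vial_white in the frame of cooling_plate between -0.05 and 0.05 m and y of vial_white in the frame of cooling_plate between -0.05 and 0.05 m and z of vial_white in the frame of cooling_plate between 0.014 and 0.022 m and z of cover in the frame of heater between 0.13 and 0.138 m and horizontal distance between cover and heater below 0.008 m and angle between the x axis of cover and the x axis of heater, either way round below 0.09 rad and angle between cover's own z axis and vertical below 0.04 rad and z of each of vial_blue, vial_green in the frame of heater below 0.026 m and x of vial_blue in the frame of heater between -0.01 and 0.01 m and y of vial_blue in the frame of heater between -0.06 and 0.06 m and x of vial_green in the frame of heater between -0.01 and 0.01 m and y of vial_green in the frame of heater between -0.06 and 0.06 m); the robot touches nothing.
It fails at once if the red-capped vial is tipped more than 30 degrees from upright (angle between vial_red's own z axis and vertical above 0.52 rad).
It fails at once if the white-capped vial on the cooling plate is knocked over or moved more than 20 mm (angle between vial_white's own z axis and vertical above 0.4 rad or distance of vial_white from where it was at the start of the episode above 0.02 m).
It fails at once if the blue- or green-capped vial is drawn more than 30 mm up its well (z of any of vial_blue, vial_green in the frame of heater above 0.05 m).
It fails at once if the small beaker, the bottle or the carton is tipped or moved more than 25 mm (distance of any of beaker, bottle, carton from where it was at the start of the episode above 0.025 m or angle between any of beaker, bottle, carton's own z axis and vertical above 0.4 rad).
It also fails if it takes over 72 s, if anything falls off the work surface, if the arm or the gripper's body presses on something with over 40 N, if the wrist force passes 120 N, or if a joint passes its speed limit or range.

## Working session

There is one attempt and no reset: what is moved stays moved. The work goes in short steps, Python scripts to look and compute and a tool call to move; the robot and the scene stay as the last step left them, time stands still between calls to the robot, and variables do not carry over. Pictures are saved under pics/ and viewed, at most 10 in all, crops included, and the job is handed in when it is done.

Besides the shell and the picture viewer there is one more tool, called after "Request:" by a JSON object that holds its "method" and its "body", one argument or row to a line. carry_out: Moves the arm, as the interface text tells. Its arguments: {"type":"object","properties":{"commands":{"type":"array"},"hand":{"type":"number"},"force":{"type":"number"}},"required":["commands"]}

```bash
mkdir -p pics; ls
python3 - <<'E'
from workcell import *
import cv2,numpy as np
for n in("top","side"):
    cv2.imwrite(f"pics/{n}0.png",cv2.resize(camera(n)[:,:,::-1],(800,600),interpolation=cv2.INTER_CUBIC))
    p=camera_params(n);print(n,p["mtx"].tolist(),(-p["R"].T@p["t"]).round(3),p["R"].round(3).tolist())
o=get_obs();print(o["position"],o["ee_rot"],o["clock"],o["grip_width"])
E
```

```text
pics
top [[349.15743168055855, 0.0, 261.3685405529505], [0.0, 349.15743168055855, 193.65200316914505], [0.0, 0.0, 1.0]] [ 0.251 -0.094  1.306] [[-0.015, -1.0, 0.007], [-0.989, 0.013, -0.149], [0.149, -0.009, -0.989]]
side [[442.8756475878866, 0.0, 258.1844108530153], [0.0, 442.8756475878866, 189.76710771395128], [0.0, 0.0, 1.0]] [1.287 0.22  0.943] [[-0.347, 0.938, 0.001], [0.619, 0.229, -0.751], [-0.705, -0.26, -0.66]]
[ 0.24770821 -0.5734315   0.2305964 ] [ 9.79286634e-01  2.02477780e-01 -1.77138106e-04 -6.37416101e-04] 0.1 1.0023965567462196
```

View pics/top0.png

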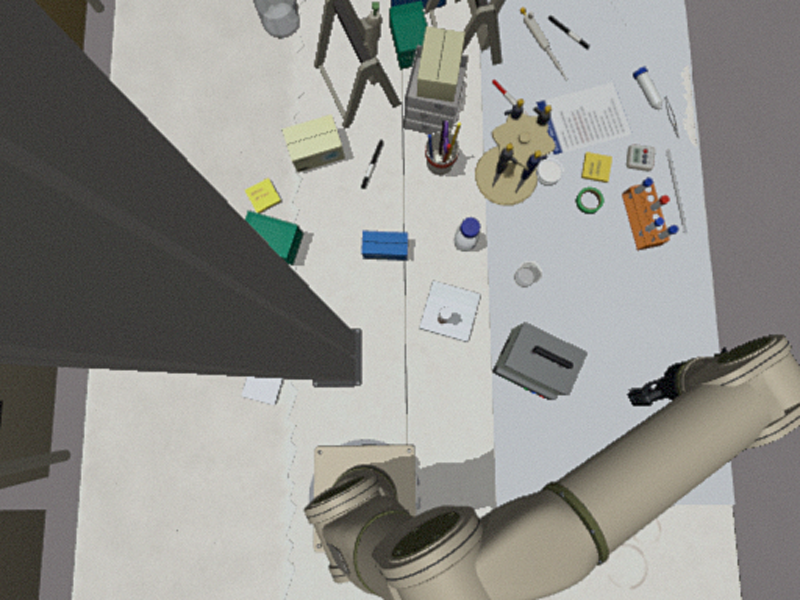

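View pics/side0.png

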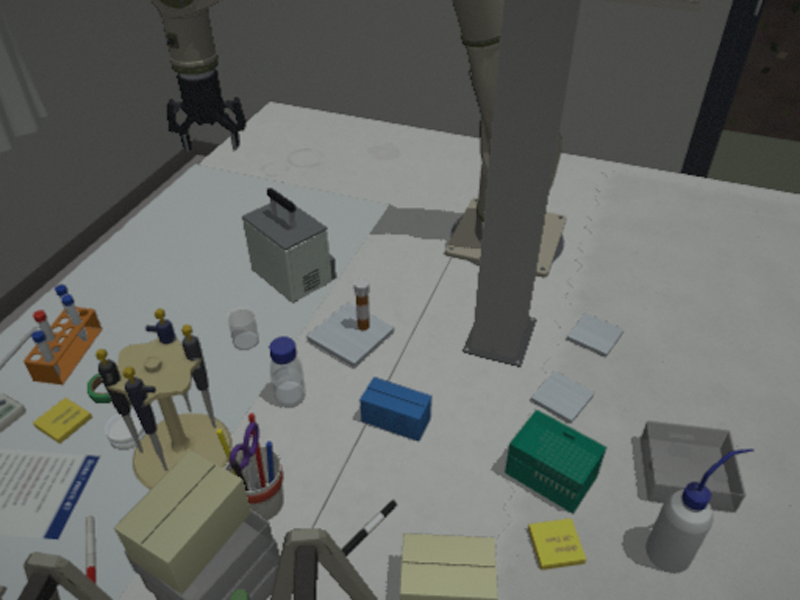

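The largest plate look-alike is at top (450,310), with the white vial standing on it. The smaller plates are at top (263,388) and side (595,333), (562,395). The heater is at top (540,362), with its black bar handle at (552,357). The beaker is at (527,273), the bottle at (467,235) and the carton at (385,245).

```bash
cat > h.py <<'E'
from workcell import *
import cv2,numpy as np
def ray(n,u,v):
    p=camera_params(n);d=p["R"].T@np.linalg.solve(p["mtx"],[u,v,1.]);return -p["R"].T@p["t"],d
def onz(n,u,v,z):
    c,d=ray(n,u,v);return c+d*(z-c[2])/d[2]
def proj(n,X):
    p=camera_params(n);q=p["mtx"]@(p["R"]@np.asarray(X,float)+p["t"]);return q[:2]/q[2]
def blob(m,near,mn=8):
    k,l,s,c=cv2.connectedComponentsWithStats(m.astype(np.uint8))
    i=min((i for i in range(1,k) if s[i,4]>=mn),key=lambda i:np.hypot(*(c[i]-near)));return l==i,c[i],s[i]
def rect(m,n,z):
    "min-area rectangle of mask, in the world plane z"
    v,u=np.nonzero(m);P=np.array([onz(n,a,b,z)[:2] for a,b in zip(u,v)])
    (cx,cy),(w,h),a=cv2.minAreaRect((P*1000).astype(np.float32));return cx,cy,w,h,a
E
python3 - <<'E'
from h import *
a=camera("top");b=camera("side")
g=a.astype(int);s=g.sum(2)
print("handle px",g[228,353],"cover",g[240,340],g[215,330],"plate",g[190,300],"table",g[150,285],g[200,325],"cap",g[200,286])
m,c,st=blob(s<110,(353,228));print("handle",c,st,rect(m,"top",.207))
h,_,_=blob((s>200)&(s<450),(345,235),300);
cv2.imwrite("pics/c1.png",cv2.resize(np.hstack([a[170:270,250:390],b[110:250,140:280][20:120]])[:,:,::-1],None,fx=2.85,fy=4*.7125,interpolation=cv2.INTER_CUBIC))
ms,cs,ss=blob(b.astype(int).sum(2)<110,(180,128));print("side handle",cs,ss)
for k in (m,): pass
mid=onz("top",*c,.207);print(mid,proj("side",mid))
E
```

```text
handle px [41 37 47] cover [113 118 117] [67 70 68] plate [199 204 208] table [206 205 199] [186 189 194] cap [205 209 214]
handle [353.53623188 228.68115942] [341 222  25  14  69] (301.70263671875, -390.93670654296875, 80.48497772216797, 12.544235229492188, 63.52003479003906)
side handle [179.5 128. ] [171 121  18  15 100]
[ 0.30120963 -0.39203219  0.207     ] [181.2207259  124.56018468]
```

View pics/c1.png

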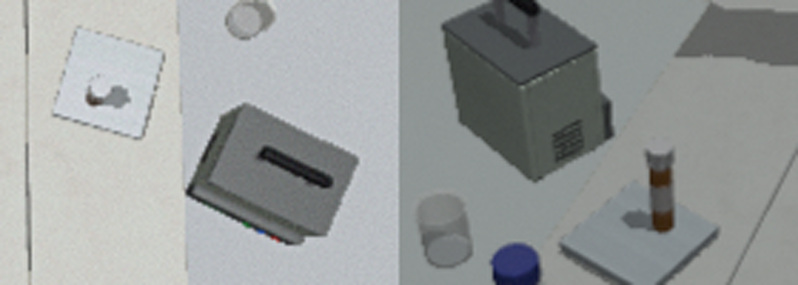

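Run:
```python
from h import *
a=camera("top");gray=cv2.cvtColor(a,cv2.COLOR_RGB2GRAY)
def corners(pts,z,r=3):
    p=(np.array(pts,np.float32)/2.85+[250,170]).astype(np.float32).reshape(-1,1,2)
    q=cv2.cornerSubPix(gray,p.copy(),(r,r),(-1,-1),(3,30,.01)).reshape(-1,2)
    W=np.array([onz("top",*u,z)[:2] for u in q]);print(q.round(1).tolist());print(W.round(4).tolist(),W.mean(0).round(4))
    e=np.roll(W,-1,0)-W;print("sides",np.linalg.norm(e,axis=1).round(4),"ang",np.degrees(np.arctan2(e[:,1],e[:,0])).round(1));return W
corners([(77,26),(166,50),(143,139),(52,113)],.018)
W=corners([(247,102),(358,157),(325,237),(215,182)],.148)
# white cap
print("cap",onz("top",250+99/2.85,170+87/2.85,.128))
hsv=cv2.cvtColor(a,cv2.COLOR_RGB2HSV)
b=camera("side")
# vial in side: cap at crop (659,152)-> px
u,v=140+(659-399)/2.85,130+(150)/2.85
print("cap side",u,v,onz("side",u,v,.118)); u,v=140+(661-399)/2.85,130+228/2.85; print("base side",onz("side",u,v,.018))
for n,p,z in(("beaker",(250+250/2.85,170+18/2.85),.034),("bottle",(467/1.5625,232/1.5625),.13),("carton",(385/1.5625,245/1.5625),.05)):print(n,onz("top",*p,z).round(3))
v=np.array(get_obs()["ee_rot"]);from scipy.spatial.transform import Rotation as R
print(R.from_quat(v).as_matrix().round(3).tolist())
```

```text
[[276.70001220703125, 179.1999969482422], [307.5, 188.60000610351562], [298.6000061035156, 218.5], [267.6000061035156, 209.39999389648438]]
[[0.4989, -0.1644], [0.4617, -0.2789], [0.3501, -0.2419], [0.3856, -0.1281]] [ 0.4241 -0.2033]
sides [0.1205 0.1175 0.1192 0.1189] ang [-108.   161.6   72.7  -17.7]
[[335.5, 205.60000610351562], [375.70001220703125, 225.60000610351562], [363.6000061035156, 252.5], [325.3999938964844, 233.89999389648438]]
[[0.3815, -0.3518], [0.3132, -0.4823], [0.2257, -0.4368], [0.2882, -0.3142]] [ 0.3022 -0.3963]
sides [0.1473 0.0986 0.1376 0.1006] ang [-117.7  152.5   63.   -21.9]
cap [ 0.40354965 -0.18412106  0.128     ]
cap side 231.22807017543857 182.6315789473684 [ 0.40339576 -0.18865465  0.118     ]
base side [ 0.41280727 -0.18667915  0.018     ]
beaker [ 0.504 -0.391  0.034]
bottle [ 0.585 -0.238  0.13 ]
carton [ 0.578 -0.052  0.05 ]
[[0.918, 0.397, -0.0], [0.397, -0.918, 0.0], [0.0, -0.0, -1.0]]
```

```bash
cat >> h.py <<'E'
from scipy.spatial.transform import Rotation as Rot
H=np.array([.3015,-.3915]);HY=np.radians(-26.8)
hx=np.array([np.cos(HY),np.sin(HY)]);hy=np.array([-hx[1],hx[0]])
def hw(x,y): return H+x*hx+y*hy
def go(xy,z,yaw):
    "turn (units) to closing line at yaw deg, then shift (units) in the turned tool axes"
    o=get_obs();R0=Rot.from_quat(o["ee_rot"]);t=np.radians(yaw)
    y=np.array([np.cos(t),np.sin(t),0]);x=np.cross(y,[0,0,-1.])
    R1=Rot.from_matrix(np.c_[x,y,[0,0,-1.]])
    tu=np.degrees((R0.inv()*R1).as_rotvec())/6
    sh=R1.inv().apply(np.r_[xy,z]-o["position"])/.04
    print("turn",tu.round(2),"shift",sh.round(3),"clock",round(o["clock"],2),"grip",round(o["grip_width"],3),round(float(np.max(o["grasp_force"])),1),"ft",np.round(o["ft_force"],1),"j",np.round(o["joint_pos"],2))
E
python3 -c "
from h import *
go(H,.29,-26.8)"
```

```text
turn [-0.   -0.   -6.64] shift [ 4.668 -0.857 -1.474] clock 0.3 grip 0.997 0.0 ft [ 0.3 -0.9 -0.6] j [ 1.14  0.33 -0.06  1.46  0.02  1.35 -0.09]
```

Request:
{"method": "carry_out", "body": {
  "commands": [
    [[0, 0, -0.184, 0, 0, -0.83], [0, 0, -0.184, 0, 0, -0.83], [0, 0, -0.184, 0, 0, -0.83], [0, 0, -0.184, 0, 0, -0.83], [0, 0, -0.184, 0, 0, -0.83], [0, 0, -0.184, 0, 0, -0.83], [0, 0, -0.184, 0, 0, -0.83], [0, 0, -0.184, 0, 0, -0.83], [0.467, -0.086, 0, 0, 0, 0], [0.467, -0.086, 0, 0, 0, 0], [0.467, -0.086, 0, 0, 0, 0], [0.467, -0.086, 0, 0, 0, 0], [0.467, -0.086, 0, 0, 0, 0], [0.467, -0.086, 0, 0, 0, 0], [0.467, -0.086, 0, 0, 0, 0], [0.467, -0.086, 0, 0, 0, 0], [0.467, -0.086, 0, 0, 0, 0], [0.467, -0.086, 0, 0, 0, 0]]
  ],
  "hand": -1
}}

```text
clock: 1.8
position: [0.3015, -0.3905, 0.2902]
ee_rot: [0.852, 0.524, -0.0, 0.0]
ft_force: [0.5, 0.4, -0.9]
grip_width: 0.998
grasp_force: 0.0
```

```bash
python3 -c "
from h import *
go(H,.175,-26.8)"
```

```text
turn [0. 0. 0.] shift [-0.022  0.01   2.881] clock 1.8 grip 0.998 0.0 ft [ 0.5  0.4 -0.9] j [ 1.08  0.03 -0.27  1.69  0.01  1.42  0.35]
```

Request:
{"method": "carry_out", "body": {
  "commands": [
    [[0, 0, 0.3, 0, 0, 0], [0, 0, 0.3, 0, 0, 0], [0, 0, 0.3, 0, 0, 0], [0, 0, 0.3, 0, 0, 0], [0, 0, 0.3, 0, 0, 0], [0, 0, 0.3, 0, 0, 0], [0, 0, 0.3, 0, 0, 0], [0, 0, 0.3, 0, 0, 0], [0, 0, 0.3, 0, 0, 0], [0, 0, 0.18, 0, 0, 0], [0, 0, 0, 0, 0, 0]]
  ]
}}

```text
clock: 2.72
position: [0.3006, -0.3909, 0.1729]
ee_rot: [0.852, 0.524, -0.0, -0.002]
ft_force: [-0.0, -0.1, -0.2]
grip_width: 0.996
grasp_force: 0.0
```

Request:
{"method": "carry_out", "body": {
  "commands": [
    [[0, 0, 0, 0, 0, 0], [0, 0, 0, 0, 0, 0], [0, 0, 0, 0, 0, 0], [0, 0, 0, 0, 0, 0], [0, 0, 0, 0, 0, 0], [0, 0, 0, 0, 0, 0], [0, 0, 0, 0, 0, 0], [0, 0, 0, 0, 0, 0], [0, 0, 0, 0, 0, 0], [0, 0, 0, 0, 0, 0]]
  ],
  "hand": 1,
  "force": 70
}}

```text
clock: 3.55
position: [0.3018, -0.3918, 0.1756]
ee_rot: [0.852, 0.524, 0.0, 0.001]
ft_force: [1.7, -1.1, 4.6]
grip_width: 0.151
grasp_force: 69.1
```

Request:
{"method": "carry_out", "body": {
  "commands": [
    [[0, 0, -0.1, 0, 0, 0], [0, 0, -0.1, 0, 0, 0], [0, 0, -0.2, 0, 0, 0], [0, 0, -0.2, 0, 0, 0], [0, 0, -0.3, 0, 0, 0], [0, 0, -0.3, 0, 0, 0], [0, 0, -0.3, 0, 0, 0], [0, 0, -0.3, 0, 0, 0], [0, 0, -0.2, 0, 0, 0], [0, 0, 0, 0, 0, 0]]
  ]
}}

```text
clock: 4.38
position: [0.302, -0.3921, 0.2572]
ee_rot: [0.852, 0.524, 0.0, 0.002]
ft_force: [0.7, -1.2, -2.8]
grip_width: 0.15
grasp_force: 68.5
```

```bash
python3 -c "
from h import *
print(hw(.16,-.06));go(hw(.16,-.06),.2556,-26.8)"
```

```text
[ 0.41726108 -0.51719556]
turn [0.03 0.01 0.  ] shift [-1.491  3.982  0.04 ] clock 4.38 grip 0.15 68.5 ft [ 0.7 -1.2 -2.8] j [ 1.08  0.04 -0.27  1.75  0.01  1.35  0.35]
```

Request:
{"method": "carry_out", "body": {
  "commands": [
    [[-0.1, 0.284, 0, 0, 0, 0], [-0.1, 0.284, 0, 0, 0, 0], [-0.1, 0.284, 0, 0, 0, 0], [-0.1, 0.284, 0, 0, 0, 0], [-0.1, 0.284, 0, 0, 0, 0], [-0.1, 0.284, 0, 0, 0, 0], [-0.1, 0.284, 0, 0, 0, 0], [-0.1, 0.284, 0, 0, 0, 0], [-0.1, 0.284, 0, 0, 0, 0], [-0.1, 0.284, 0, 0, 0, 0], [-0.1, 0.284, 0, 0, 0, 0], [-0.1, 0.284, 0, 0, 0, 0], [-0.1, 0.284, 0, 0, 0, 0], [-0.1, 0.284, 0, 0, 0, 0], [0, 0, 0, 0, 0, 0]]
  ]
}}

```text
clock: 5.63
position: [0.4189, -0.5138, 0.2534]
ee_rot: [0.852, 0.524, 0.0, -0.001]
ft_force: [-0.7, -0.3, -3.3]
grip_width: 0.154
grasp_force: 68.7
```

Request:
{"method": "carry_out", "body": {
  "commands": [
    [[0, 0, 0.33, 0, 0, 0], [0, 0, 0.33, 0, 0, 0], [0, 0, 0.33, 0, 0, 0], [0, 0, 0.33, 0, 0, 0], [0, 0, 0.33, 0, 0, 0], [0, 0, 0.33, 0, 0, 0], [0, 0, 0.33, 0, 0, 0], [0, 0, 0.33, 0, 0, 0], [0, 0, 0.33, 0, 0, 0], [0, 0, 0.33, 0, 0, 0], [0, 0, 0.33, 0, 0, 0], [0, 0, 0.33, 0, 0, 0], [0, 0, 0.33, 0, 0, 0], [0, 0, 0.33, 0, 0, 0], [0, 0, 0.3, 0, 0, 0], [0, 0, 0.2, 0, 0, 0], [0, 0, 0.1, 0, 0, 0], [0, 0, 0.05, 0, 0, 0], [0, 0, 0, 0, 0, 0]]
  ]
}}

```text
clock: 7.22
position: [0.4182, -0.5132, 0.0441]
ee_rot: [0.852, 0.524, 0.0, 0.0]
ft_force: [-0.6, 0.3, -1.7]
grip_width: 0.148
grasp_force: 68.7
```

Request:
{"method": "carry_out", "body": {
  "commands": [
    [[0, 0, 0.04, 0, 0, 0], [0, 0, 0.03, 0, 0, 0], [0, 0, 0, 0, 0, 0]]
  ]
}}

```text
clock: 7.47
position: [0.4183, -0.5134, 0.0418]
ee_rot: [0.852, 0.524, 0.0, 0.0]
ft_force: [0.1, -0.3, -2.0]
grip_width: 0.151
grasp_force: 68.9
```

Request:
{"method": "carry_out", "body": {
  "commands": [
    [[0, 0, 0, 0, 0, 0], [0, 0, 0, 0, 0, 0], [0, 0, 0, 0, 0, 0], [0, 0, 0, 0, 0, 0], [0, 0, 0, 0, 0, 0], [0, 0, 0, 0, 0, 0], [0, 0, 0, 0, 0, 0], [0, 0, 0, 0, 0, 0], [0, 0, 0, 0, 0, 0]]
  ],
  "hand": -1
}}

```text
clock: 8.22
position: [0.4181, -0.5132, 0.0414]
ee_rot: [0.852, 0.524, -0.0, 0.0]
ft_force: [-0.1, -0.4, -0.3]
grip_width: 0.997
grasp_force: 0.0
```

Request:
{"method": "carry_out", "body": {
  "commands": [
    [[0, 0, -0.2, 0, 0, 0], [0, 0, -0.3, 0, 0, 0], [0, 0, -0.5, 0, 0, 0], [0, 0, -0.8, 0, 0, 0], [0, 0, -0.8, 0, 0, 0], [0, 0, -0.8, 0, 0, 0], [0, 0, -0.8, 0, 0, 0], [0, 0, -0.8, 0, 0, 0], [0, 0, -0.5, 0, 0, 0], [0, 0, 0, 0, 0, 0]]
  ]
}}

```text
clock: 9.05
position: [0.4195, -0.5144, 0.2689]
ee_rot: [0.852, 0.524, 0.001, 0.005]
ft_force: [0.1, -0.2, 0.5]
grip_width: 1.002
grasp_force: 0.0
```

Run:
```python
from h import *
a=camera("top")
cv2.imwrite("pics/t2.png",cv2.resize(a[170:290,260:420][:,:,::-1],(800,600),interpolation=cv2.INTER_CUBIC))
hsv=cv2.cvtColor(a,cv2.COLOR_RGB2HSV).astype(int);Hh,S,V=hsv[...,0],hsv[...,1],hsv[...,2]
for n,m in(("red",(Hh<8)|(Hh>172)),("green",(Hh>45)&(Hh<85)),("blue",(Hh>100)&(Hh<130))):
    m=m&(S>90)&(V>60);m[:205]=0;m[262:]=0;m[:,:315]=0;m[:,385:]=0
    k,l,s,c=cv2.connectedComponentsWithStats(m.astype(np.uint8))
    for i in range(1,k):
        if s[i,4]>5:
            w=onz("top",*c[i],.129);d=w[:2]-H;print(n,c[i].round(1),s[i].tolist(),w.round(4),"heater frame",(d@hx).round(4),(d@hy).round(4))
go(H,.25,-26.8)
```

```text
red [358.7 234.9] [354, 231, 10, 8, 63] [ 0.2839 -0.4293  0.129 ] heater frame 0.0013 -0.0416
green [336. 224.] [332, 221, 9, 7, 51] [ 0.3213 -0.3549  0.129 ] heater frame 0.0012 0.0416
blue [347.2 229.5] [343, 226, 9, 8, 58] [ 0.3023 -0.3917  0.129 ] heater frame 0.0008 0.0002
turn [0.06 0.02 0.  ] shift [ 1.407 -4.001  0.394] clock 9.1 grip 0.998 0.0 ft [ 0.   0.2 -1. ] j [ 1.    0.41 -0.26  1.29  0.1   1.45  0.28]
```

View pics/t2.png

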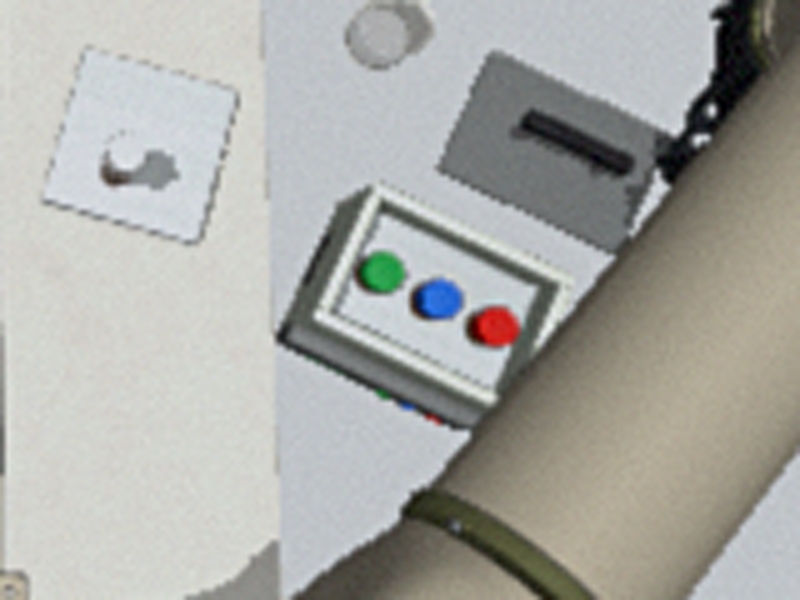

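Side by side, the caps run green (382,272), blue (438,298) and red (495,327). They fit the 42 mm pitch to within a millimetre, and the cover stands flat aside. Next I go above the red cap with the fingers partly open.

```bash
python3 -c "
from h import *
go([.2835,-.4295],.21,-26.8)"
```

```text
turn [0.06 0.02 0.  ] shift [ 0.356 -3.974  1.394] clock 9.1 grip 0.998 0.0 ft [ 0.   0.2 -1. ] j [ 1.    0.41 -0.26  1.29  0.1   1.45  0.28]
```

Request:
{"method": "carry_out", "body": {
  "commands": [
    [[0.03, -0.331, 0, 0, 0, 0], [0.03, -0.331, 0, 0, 0, 0], [0.03, -0.331, 0, 0, 0, 0], [0.03, -0.331, 0, 0, 0, 0], [0.03, -0.331, 0, 0, 0, 0], [0.03, -0.331, 0, 0, 0, 0], [0.03, -0.331, 0, 0, 0, 0], [0.03, -0.331, 0, 0, 0, 0], [0.03, -0.331, 0, 0, 0, 0], [0.03, -0.331, 0, 0, 0, 0], [0.03, -0.331, 0, 0, 0, 0], [0.03, -0.331, 0, 0, 0, 0], [0, 0, 0.34, 0, 0, 0], [0, 0, 0.34, 0, 0, 0], [0, 0, 0.34, 0, 0, 0], [0, 0, 0.34, 0, 0, 0], [0, 0, 0, 0, 0, 0], [0, 0, 0, 0, 0, 0]]
  ],
  "hand": 0
}}

```text
clock: 10.6
position: [0.2824, -0.4282, 0.2065]
ee_rot: [0.852, 0.524, -0.0, -0.001]
ft_force: [0.8, 0.5, -1.0]
grip_width: 0.5
grasp_force: 0.0
```

```bash
python3 -c "
from h import *
go([.2835,-.4295],.099,-26.8)"
```

```text
turn [-0.01 -0.01  0.  ] shift [-0.017  0.041  2.688] clock 10.6 grip 0.5 0.0 ft [ 0.8  0.5 -1. ] j [ 1.13  0.12 -0.25  1.78  0.03  1.25  0.41]
```

Request:
{"method": "carry_out", "body": {
  "commands": [
    [[-0.015, 0.04, 0.2, 0, 0, 0], [0, 0, 0.2, 0, 0, 0], [0, 0, 0.2, 0, 0, 0], [0, 0, 0.2, 0, 0, 0], [0, 0, 0.2, 0, 0, 0], [0, 0, 0.2, 0, 0, 0], [0, 0, 0.2, 0, 0, 0], [0, 0, 0.2, 0, 0, 0], [0, 0, 0.2, 0, 0, 0], [0, 0, 0.2, 0, 0, 0], [0, 0, 0.2, 0, 0, 0], [0, 0, 0.2, 0, 0, 0], [0, 0, 0.2, 0, 0, 0], [0, 0, 0.05, 0, 0, 0], [0, 0, 0, 0, 0, 0]]
  ]
}}

```text
clock: 11.85
position: [0.2837, -0.4296, 0.1002]
ee_rot: [0.852, 0.524, -0.0, -0.001]
ft_force: [-0.3, 0.1, 0.3]
grip_width: 0.495
grasp_force: 0.0
```

Request:
{"method": "carry_out", "body": {
  "commands": [
    [[0, 0, 0, 0, 0, 0], [0, 0, 0, 0, 0, 0], [0, 0, 0, 0, 0, 0], [0, 0, 0, 0, 0, 0], [0, 0, 0, 0, 0, 0], [0, 0, 0, 0, 0, 0], [0, 0, 0, 0, 0, 0]]
  ],
  "hand": 1,
  "force": 40
}}

```text
clock: 12.43
position: [0.2842, -0.4303, 0.1014]
ee_rot: [0.852, 0.524, 0.0, 0.0]
ft_force: [0.7, -0.3, 2.4]
grip_width: 0.3
grasp_force: 39.6
```

Request:
{"method": "carry_out", "body": {
  "commands": [
    [[0, 0, -0.1, 0, 0, 0], [0, 0, -0.15, 0, 0, 0], [0, 0, -0.2, 0, 0, 0], [0, 0, -0.2, 0, 0, 0], [0, 0, -0.2, 0, 0, 0], [0, 0, -0.2, 0, 0, 0], [0, 0, -0.2, 0, 0, 0], [0, 0, -0.2, 0, 0, 0], [0, 0, -0.2, 0, 0, 0], [0, 0, -0.2, 0, 0, 0], [0, 0, -0.25, 0, 0, 0], [0, 0, -0.25, 0, 0, 0], [0, 0, -0.25, 0, 0, 0], [0, 0, -0.25, 0, 0, 0], [0, 0, -0.25, 0, 0, 0], [0, 0, -0.25, 0, 0, 0], [0, 0, -0.2, 0, 0, 0], [0, 0, 0, 0, 0, 0]]
  ]
}}

```text
clock: 13.93
position: [0.2844, -0.4306, 0.245]
ee_rot: [0.852, 0.524, 0.0, 0.001]
ft_force: [0.4, 0.1, -1.1]
grip_width: 0.3
grasp_force: 39.8
```

Run:
```python
from h import *
a=camera("side");t=camera("top")
cv2.imwrite("pics/s3.png",cv2.resize(np.hstack([a[60:240,110:290],t[130:310,220:400]])[:,:,::-1],(800,400),interpolation=cv2.INTER_CUBIC))
go([.446,-.227],.25,45);go([.446,-.227],.25,-135)
# white vial: cap in top view, threshold
g=t.astype(int)
hsv=cv2.cvtColor(a,cv2.COLOR_RGB2HSV).astype(int)
m=(hsv[...,0]<18)&(hsv[...,1]>110)&(hsv[...,2]>40);m[:170]=0;m[225:]=0;m[:,:215]=0;m[:,255:]=0
v,u=np.nonzero(m);print("amber px rows",v.min(),v.max(),"cols",u.min(),u.max(),u.mean())
b=onz("side",u.mean(),v.max(),.020);print("amber bottom front",b)
```

```text
turn [  0.     0.   -11.97] shift [ 0.724  6.453 -0.174] clock 14.03 grip 0.305 39.8 ft [ 0.  -0.  -0.6] j [ 1.13  0.1  -0.25  1.72  0.02  1.33  0.41]
turn [ 0.   -0.   18.03] shift [-0.724 -6.453 -0.174] clock 14.03 grip 0.305 39.8 ft [ 0.  -0.  -0.6] j [ 1.13  0.1  -0.25  1.72  0.02  1.33  0.41]
amber px rows 190 210 cols 228 235 231.65714285714284
amber bottom front [ 0.41498033 -0.18656824  0.02      ]
```

View pics/s3.png

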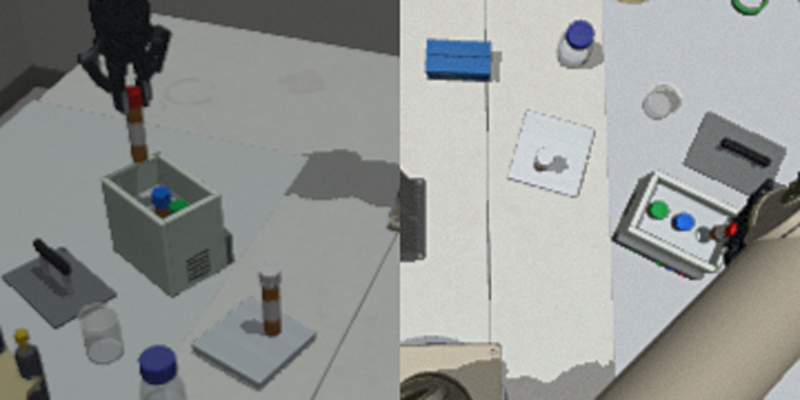

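Request:
{"method": "carry_out", "body": {
  "commands": [
    [[0, 0, 0, 0, 0, -0.6], [0, 0, 0, 0, 0, -0.8], [0, 0, 0, 0, 0, -0.8], [0, 0, 0, 0, 0, -0.8], [0, 0, 0, 0, 0, -0.8], [0, 0, 0, 0, 0, -0.8], [0, 0, 0, 0, 0, -0.8], [0, 0, 0, 0, 0, -0.8], [0, 0, 0, 0, 0, -0.8], [0, 0, 0, 0, 0, -0.8], [0, 0, 0, 0, 0, -0.8], [0, 0, 0, 0, 0, -0.8], [0, 0, 0, 0, 0, -0.8], [0, 0, 0, 0, 0, -0.8], [0, 0, 0, 0, 0, -0.8], [0, 0, 0, 0, 0, -0.2]]
  ]
}}

```text
clock: 15.37
position: [0.2837, -0.4297, 0.2422]
ee_rot: [0.379, 0.925, 0.0, -0.001]
ft_force: [-0.1, -0.4, -0.2]
grip_width: 0.298
grasp_force: 39.8
```

Request:
{"method": "carry_out", "body": {
  "commands": [
    [[0.03, 0.2, 0, 0, 0, 0], [0.04, 0.35, 0, 0, 0, 0], [0.04, 0.4, 0, 0, 0, 0], [0.04, 0.4, 0, 0, 0, 0], [0.04, 0.4, 0, 0, 0, 0], [0.04, 0.4, 0, 0, 0, 0], [0.04, 0.4, 0, 0, 0, 0], [0.04, 0.4, 0, 0, 0, 0], [0.04, 0.4, 0, 0, 0, 0], [0.04, 0.4, 0, 0, 0, 0], [0.04, 0.4, 0, 0, 0, 0], [0.04, 0.4, 0, 0, 0, 0], [0.04, 0.4, 0, 0, 0, 0], [0.04, 0.4, 0, 0, 0, 0], [0.04, 0.4, 0, 0, 0, 0], [0.04, 0.4, 0, 0, 0, 0], [0.04, 0.2, 0, 0, 0, 0], [0.04, 0.1, 0, 0, 0, 0], [0, 0, 0, 0, 0, 0], [0, 0, 0, 0, 0, 0]]
  ]
}}

```text
clock: 17.03
position: [0.4451, -0.2273, 0.2429]
ee_rot: [0.382, 0.924, -0.0, -0.0]
ft_force: [1.7, -0.3, -0.8]
grip_width: 0.299
grasp_force: 39.8
```

```bash
python3 -c "
from h import *
go([.446,-.227],.11,45)"
```

```text
turn [-0.   -0.    0.02] shift [-0.01   0.021  3.322] clock 17.03 grip 0.299 39.8 ft [ 1.7 -0.3 -0.8] j [ 0.9   0.08 -0.54  1.74  0.05  1.33  1.13]
```

Request:
{"method": "carry_out", "body": {
  "commands": [
    [[-0.01, 0.02, 0.15, 0, 0, 0], [0, 0, 0.24, 0, 0, 0], [0, 0, 0.24, 0, 0, 0], [0, 0, 0.24, 0, 0, 0], [0, 0, 0.24, 0, 0, 0], [0, 0, 0.24, 0, 0, 0], [0, 0, 0.24, 0, 0, 0], [0, 0, 0.24, 0, 0, 0], [0, 0, 0.24, 0, 0, 0], [0, 0, 0.24, 0, 0, 0], [0, 0, 0.24, 0, 0, 0], [0, 0, 0.24, 0, 0, 0], [0, 0, 0.24, 0, 0, 0], [0, 0, 0.24, 0, 0, 0], [0, 0, 0.1, 0, 0, 0], [0, 0, 0.1, 0, 0, 0], [0, 0, 0, 0, 0, 0]]
  ]
}}

```text
clock: 18.45
position: [0.4462, -0.2265, 0.1035]
ee_rot: [0.381, 0.925, 0.0, -0.0]
ft_force: [-0.3, 0.6, -0.9]
grip_width: 0.304
grasp_force: 39.8
```

Run:
```python
from h import *
a=camera("side");t=camera("top")
cv2.imwrite("pics/s4.png",cv2.resize(np.hstack([a[130:240,170:280],t[150:260,240:350]])[:,:,::-1],(800,400),interpolation=cv2.INTER_CUBIC))
go([.446,-.227],.0994,45)
```

```text
turn [0.   0.   0.03] shift [ 0.005 -0.017  0.126] clock 18.55 grip 0.301 39.8 ft [0.2 0.  0.3] j [ 0.87  0.22 -0.54  1.91  0.13  1.05  1.06]
```

View pics/s4.png

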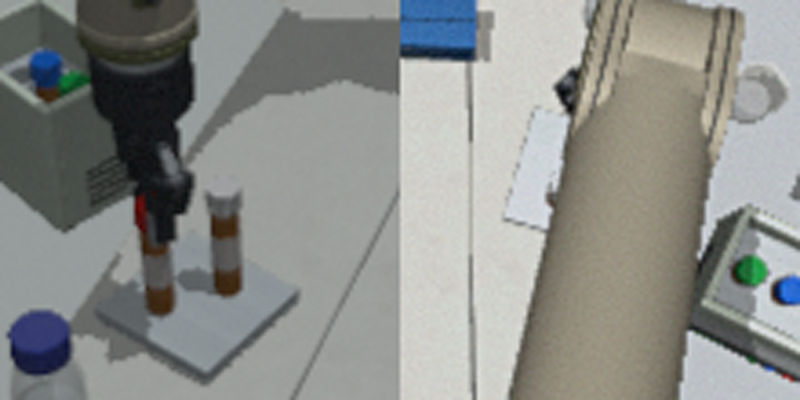

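The red vial is upright about 4 mm above the plate, with its base at side crop (160,305). It is clear of the white vial at (228,285).

Request:
{"method": "carry_out", "body": {
  "commands": [
    [[0, 0, 0.03, 0, 0, 0], [0, 0, 0.03, 0, 0, 0], [0, 0, 0.03, 0, 0, 0], [0, 0, 0.02, 0, 0, 0], [0, 0, 0, 0, 0, 0], [0, 0, 0, 0, 0, 0]]
  ]
}}

```text
clock: 19.05
position: [0.4464, -0.2266, 0.0998]
ee_rot: [0.381, 0.925, -0.0, 0.0]
ft_force: [-0.9, 0.0, -0.4]
grip_width: 0.301
grasp_force: 39.8
```

Request:
{"method": "carry_out", "body": {
  "commands": [
    [[0, 0, 0.03, 0, 0, 0], [0, 0, 0, 0, 0, 0], [0, 0, 0, 0, 0, 0]]
  ]
}}

```text
clock: 19.3
position: [0.4471, -0.2268, 0.0994]
ee_rot: [0.381, 0.925, -0.0, 0.001]
ft_force: [-0.1, 0.8, 5.3]
grip_width: 0.298
grasp_force: 40.3
```

Request:
{"method": "carry_out", "body": {
  "commands": [
    [[0, 0, 0, 0, 0, 0], [0, 0, 0, 0, 0, 0], [0, 0, 0, 0, 0, 0], [0, 0, 0, 0, 0, 0], [0, 0, 0, 0, 0, 0], [0, 0, 0, 0, 0, 0]]
  ],
  "hand": -0.2
}}

```text
clock: 19.8
position: [0.4464, -0.2266, 0.0985]
ee_rot: [0.381, 0.925, -0.0, -0.0]
ft_force: [-0.3, -0.1, 0.2]
grip_width: 0.599
grasp_force: 0.0
```

Request:
{"method": "carry_out", "body": {
  "commands": [
    [[0, 0, -0.1, 0, 0, 0], [0, 0, -0.2, 0, 0, 0], [0, 0, -0.3, 0, 0, 0], [0, 0, -0.4, 0, 0, 0], [0, 0, -0.5, 0, 0, 0], [0, 0, -0.6, 0, 0, 0], [0, 0, -0.7, 0, 0, 0], [0, 0, -0.7, 0, 0, 0], [0, 0, -0.5, 0, 0, 0], [0, 0, 0, 0, 0, 0]]
  ]
}}

```text
clock: 20.63
position: [0.4483, -0.2271, 0.2644]
ee_rot: [0.381, 0.925, -0.001, 0.004]
ft_force: [-0.0, 0.4, -0.7]
grip_width: 0.598
grasp_force: 0.0
```

Run:
```python
from h import *
a=camera("side")
cv2.imwrite("pics/s5.png",cv2.resize(a[130:240,170:280][:,:,::-1],(500,500),interpolation=cv2.INTER_CUBIC))
go([.4182,-.5133],.26,-26.8)
```

```text
turn [ 0.04  0.04 12.  ] shift [-6.723  2.574  0.049] clock 20.68 grip 0.593 0.0 ft [-0.6  0.1 -1.2] j [ 0.9   0.07 -0.55  1.71  0.04  1.36  1.14]
```

View pics/s5.png

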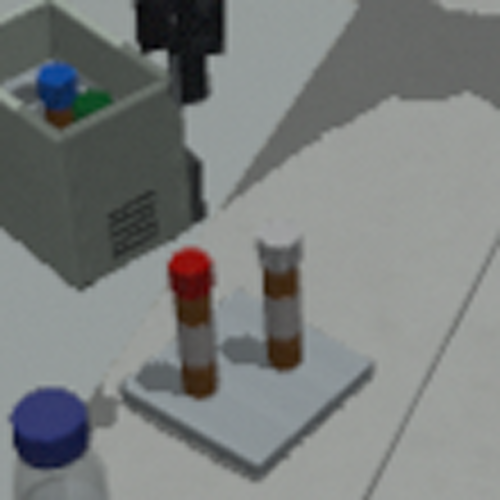

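The red vial (195,325) stands upright on the plate beside the white one (282,300). Next I fetch the cover, turning back first.

Request:
{"method": "carry_out", "body": {
  "commands": [
    [[0, 0, 0, 0, 0, 0.75], [0, 0, 0, 0, 0, 0.75], [0, 0, 0, 0, 0, 0.75], [0, 0, 0, 0, 0, 0.75], [0, 0, 0, 0, 0, 0.75], [0, 0, 0, 0, 0, 0.75], [0, 0, 0, 0, 0, 0.75], [0, 0, 0, 0, 0, 0.75], [0, 0, 0, 0, 0, 0.75], [0, 0, 0, 0, 0, 0.75], [0, 0, 0, 0, 0, 0.75], [0, 0, 0, 0, 0, 0.75], [0, 0, 0, 0, 0, 0.75], [0, 0, 0, 0, 0, 0.75], [0, 0, 0, 0, 0, 0.75], [0, 0, 0, 0, 0, 0.75], [0, 0, 0, 0, 0, 0]]
  ]
}}

```text
clock: 22.1
position: [0.4461, -0.2264, 0.2583]
ee_rot: [0.853, 0.523, -0.0, -0.0]
ft_force: [0.4, -0.1, 0.4]
grip_width: 0.601
grasp_force: 0.0
```

Request:
{"method": "carry_out", "body": {
  "commands": [
    [[-0.45, 0.17, 0, 0, 0, 0], [-0.45, 0.172, 0, 0, 0, 0], [-0.45, 0.172, 0, 0, 0, 0], [-0.45, 0.172, 0, 0, 0, 0], [-0.45, 0.172, 0, 0, 0, 0], [-0.45, 0.172, 0, 0, 0, 0], [-0.45, 0.172, 0, 0, 0, 0], [-0.45, 0.172, 0, 0, 0, 0], [-0.45, 0.172, 0, 0, 0, 0], [-0.45, 0.172, 0, 0, 0, 0], [-0.45, 0.172, 0, 0, 0, 0], [-0.45, 0.172, 0, 0, 0, 0], [-0.45, 0.172, 0, 0, 0, 0], [-0.45, 0.172, 0, 0, 0, 0], [-0.42, 0.172, 0, 0, 0, 0], [0, 0, 0, 0, 0, 0], [0, 0, 0, 0, 0, 0]]
  ],
  "hand": -1
}}

```text
clock: 23.52
position: [0.4167, -0.5134, 0.2578]
ee_rot: [0.851, 0.524, 0.0, -0.001]
ft_force: [1.0, 0.9, 0.8]
grip_width: 1.004
grasp_force: 0.0
```

Run:
```python
from h import *
go([.4182,-.5133],.0416,-26.8)
```

```text
turn [-0.01 -0.01  0.01] shift [0.019 0.032 5.405] clock 23.52 grip 1.004 0.0 ft [1.  0.9 0.8] j [ 1.05  0.42 -0.32  1.3   0.13  1.44  0.27]
```

Request:
{"method": "carry_out", "body": {
  "commands": [
    [[0.02, 0.03, 0.3, 0, 0, 0], [0, 0, 0.35, 0, 0, 0], [0, 0, 0.35, 0, 0, 0], [0, 0, 0.35, 0, 0, 0], [0, 0, 0.35, 0, 0, 0], [0, 0, 0.35, 0, 0, 0], [0, 0, 0.35, 0, 0, 0], [0, 0, 0.35, 0, 0, 0], [0, 0, 0.35, 0, 0, 0], [0, 0, 0.35, 0, 0, 0], [0, 0, 0.35, 0, 0, 0], [0, 0, 0.35, 0, 0, 0], [0, 0, 0.35, 0, 0, 0], [0, 0, 0.35, 0, 0, 0], [0, 0, 0.35, 0, 0, 0], [0, 0, 0.15, 0, 0, 0], [0, 0, 0, 0, 0, 0], [0, 0, 0, 0, 0, 0]]
  ]
}}

```text
clock: 25.02
position: [0.4188, -0.5129, 0.0445]
ee_rot: [0.852, 0.524, 0.0, -0.0]
ft_force: [1.2, 0.2, 0.5]
grip_width: 1.002
grasp_force: 0.0
```

Request:
{"method": "carry_out", "body": {
  "commands": [
    [[0, 0, 0, 0, 0, 0], [0, 0, 0, 0, 0, 0], [0, 0, 0, 0, 0, 0], [0, 0, 0, 0, 0, 0], [0, 0, 0, 0, 0, 0], [0, 0, 0, 0, 0, 0], [0, 0, 0, 0, 0, 0], [0, 0, 0, 0, 0, 0], [0, 0, 0, 0, 0, 0], [0, 0, 0, 0, 0, 0]]
  ],
  "hand": 1,
  "force": 70
}}

```text
clock: 25.85
position: [0.4186, -0.5129, 0.0449]
ee_rot: [0.852, 0.524, -0.0, 0.0]
ft_force: [-2.5, 2.5, 5.6]
grip_width: 0.152
grasp_force: 69.0
```

Request:
{"method": "carry_out", "body": {
  "commands": [
    [[0, 0, -0.1, 0, 0, 0], [0, 0, -0.2, 0, 0, 0], [0, 0, -0.35, 0, 0, 0], [0, 0, -0.35, 0, 0, 0], [0, 0, -0.35, 0, 0, 0], [0, 0, -0.35, 0, 0, 0], [0, 0, -0.35, 0, 0, 0], [0, 0, -0.35, 0, 0, 0], [0, 0, -0.35, 0, 0, 0], [0, 0, -0.35, 0, 0, 0], [0, 0, -0.35, 0, 0, 0], [0, 0, -0.35, 0, 0, 0], [0, 0, -0.35, 0, 0, 0], [0, 0, -0.35, 0, 0, 0], [0, 0, -0.35, 0, 0, 0], [0, 0, -0.35, 0, 0, 0], [0, 0, -0.2, 0, 0, 0], [0, 0, 0, 0, 0, 0], [0, 0, 0, 0, 0, 0]]
  ]
}}

```text
clock: 27.43
position: [0.4188, -0.5129, 0.261]
ee_rot: [0.852, 0.524, 0.0, 0.0]
ft_force: [-0.4, 0.3, -2.6]
grip_width: 0.149
grasp_force: 68.4
```

Run:
```python
from h import *
go([.3018,-.3918],.24,-26.8)
```

```text
turn [0.01 0.   0.  ] shift [ 1.383 -3.975  0.525] clock 27.43 grip 0.149 68.4 ft [-0.4  0.3 -2.6] j [ 1.04  0.42 -0.32  1.29  0.13  1.45  0.27]
```

Request:
{"method": "carry_out", "body": {
  "commands": [
    [[0.09, -0.26, 0, 0, 0, 0], [0.098, -0.286, 0, 0, 0, 0], [0.1, -0.286, 0, 0, 0, 0], [0.1, -0.286, 0, 0, 0, 0], [0.1, -0.286, 0, 0, 0, 0], [0.1, -0.286, 0, 0, 0, 0], [0.1, -0.286, 0, 0, 0, 0], [0.1, -0.286, 0, 0, 0, 0], [0.1, -0.286, 0, 0, 0, 0], [0.1, -0.286, 0, 0, 0, 0], [0.1, -0.286, 0, 0, 0, 0], [0.1, -0.286, 0, 0, 0, 0], [0.1, -0.286, 0, 0, 0, 0], [0.1, -0.286, 0, 0, 0, 0], [0, 0, 0, 0, 0, 0], [0, 0, 0, 0, 0, 0]]
  ]
}}

```text
clock: 28.77
position: [0.3013, -0.3914, 0.2602]
ee_rot: [0.852, 0.524, -0.0, -0.0]
ft_force: [-0.1, 0.1, -2.9]
grip_width: 0.15
grasp_force: 68.6
```

Run:
```python
from h import *
go([.3020,-.3917],.20,-26.8)
```

```text
turn [-0.01  0.   -0.  ] shift [0.    0.019 1.504] clock 28.77 grip 0.15 68.6 ft [-0.1  0.1 -2.9] j [ 1.15  0.05 -0.33  1.74  0.02  1.36  0.34]
```

Request:
{"method": "carry_out", "body": {
  "commands": [
    [[0, 0.018, 0.15, 0, 0, 0], [0, 0, 0.2, 0, 0, 0], [0, 0, 0.2, 0, 0, 0], [0, 0, 0.2, 0, 0, 0], [0, 0, 0.2, 0, 0, 0], [0, 0, 0.2, 0, 0, 0], [0, 0, 0.2, 0, 0, 0], [0, 0, 0.2, 0, 0, 0], [0, 0, 0.1, 0, 0, 0], [0, 0, 0.1, 0, 0, 0], [0, 0, 0.1, 0, 0, 0], [0, 0, 0.08, 0, 0, 0], [0, 0, 0.05, 0, 0, 0], [0, 0, 0, 0, 0, 0], [0, 0, 0, 0, 0, 0]]
  ]
}}

```text
clock: 30.02
position: [0.3024, -0.3919, 0.1815]
ee_rot: [0.852, 0.524, 0.0, 0.0]
ft_force: [-0.1, 0.7, -1.3]
grip_width: 0.151
grasp_force: 68.5
```

Request:
{"method": "carry_out", "body": {
  "commands": [
    [[0, 0, 0.03, 0, 0, 0], [0, 0, 0.03, 0, 0, 0], [0, 0, 0.02, 0, 0, 0], [0, 0, 0, 0, 0, 0], [0, 0, 0, 0, 0, 0]]
  ]
}}

```text
clock: 30.43
position: [0.3024, -0.392, 0.1788]
ee_rot: [0.852, 0.524, -0.0, 0.0]
ft_force: [-2.6, 2.1, 5.8]
grip_width: 0.15
grasp_force: 69.6
```

Request:
{"method": "carry_out", "body": {
  "commands": [
    [[0, 0, 0, 0, 0, 0], [0, 0, 0, 0, 0, 0], [0, 0, 0, 0, 0, 0], [0, 0, 0, 0, 0, 0], [0, 0, 0, 0, 0, 0], [0, 0, 0, 0, 0, 0], [0, 0, 0, 0, 0, 0], [0, 0, 0, 0, 0, 0], [0, 0, 0, 0, 0, 0]]
  ],
  "hand": -1
}}

```text
clock: 31.18
position: [0.3024, -0.3919, 0.1782]
ee_rot: [0.852, 0.524, 0.0, 0.0]
ft_force: [-0.2, 0.7, -0.5]
grip_width: 0.999
grasp_force: 0.0
```

Request:
{"method": "carry_out", "body": {
  "commands": [
    [[0, 0, -0.2, 0, 0, 0], [0, 0, -0.3, 0, 0, 0], [0, 0, -0.4, 0, 0, 0], [0, 0, -0.6, 0, 0, 0], [0, 0, -0.6, 0, 0, 0], [0, 0, -0.6, 0, 0, 0], [-0.5, 0, 0, 0, 0, 0], [-0.5, 0, 0, 0, 0, 0], [-0.5, 0, 0, 0, 0, 0], [-0.5, 0, 0, 0, 0, 0], [-0.5, 0, 0, 0, 0, 0], [-0.5, 0, 0, 0, 0, 0], [-0.5, 0, 0, 0, 0, 0], [-0.5, 0, 0, 0, 0, 0], [0, 0, 0, 0, 0, 0], [0, 0, 0, 0, 0, 0]]
  ]
}}

```text
clock: 32.52
position: [0.2295, -0.5353, 0.2863]
ee_rot: [0.852, 0.523, 0.0, -0.0]
ft_force: [0.3, 0.9, -0.1]
grip_width: 0.999
grasp_force: 0.0
```

Run:
```python
from h import *
a=camera("side");t=camera("top")
cv2.imwrite("pics/s6.png",cv2.resize(np.hstack([a[100:250,130:280],t[135:285,250:400]])[:,:,::-1],(800,400),interpolation=cv2.INTER_CUBIC))
m,c,st=blob(t.astype(int).sum(2)<110,(353,228));print("handle",c,st,rect(m,"top",.207))
o=get_obs();print(o["clock"],o["position"],o["ft_force"])
```

```text
handle [353.29333333 229.50666667] [341 223  25  14  75] (299.6434020996094, -389.894287109375, 80.38365936279297, 12.794490814208984, 62.31366729736328)
32.6167 [ 0.23086783 -0.5341404   0.28656369] [0.18399966 0.68134005 0.07613438]
```

View pics/s6.png

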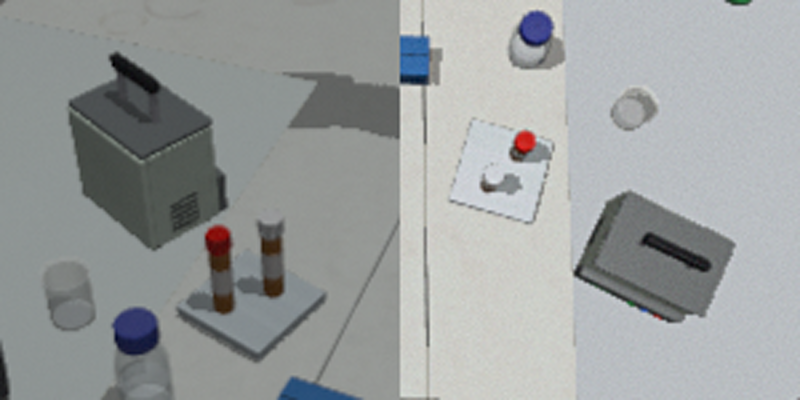

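The cover sits flat and level on the heater (side crop (140,115)), with its handle within about 2 mm of where it started. Both vials stand upright on the plate, and the beaker, bottle and carton haven't moved.

```bash
python3 -c "
from workcell import *
print(hand_in())"
```

```text
the job is handed in; nothing more can be done
None
```

The job is handed in: the red vial stands upright on the cooling plate beside the white one, and the cover is seated on the heater over the blue and green vials (32.6 s on the clock; the hand-in gave no verdict).

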